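# Drift the mounting plate into line and fit its second bolt

### The arm

A 6-joint arm with a two-finger parallel gripper is mounted at the origin on a cart in front of the work surface, level with it; the furniture and walls round the work are solid. World frame = base frame: x ahead of the robot, y to its left, z up, the work surface at z = 0. Lengths are in m, angles in rad, forces in N, time in s.
With the tool pointing down it reaches from about 0.325 to 0.775 m from the base axis. Payload 9.3 kg.
Tool frame: the origin (TCP) lies midway between the tips of the shut fingers; the grasp point (between the pads) lies env.pinch_z behind it (env.pinch_z is the distance from the TCP to the grasp point, in m); z points along the fingers, y is the line along which they close (so a half turn about z gives the same grasp; the last joint's range is limited). The gripper opens to 85 mm and grips with 20 to 120 N. Pads are 22 mm wide; open, the fingers measure 114 mm over their backs; the gripper's body (76 mm by 85 mm) begins 54 mm behind the grasp point. The pads swing forward as they close: fully open they stand 13 mm farther back than shut.
Start: joints at [1.025, 0.259, 0.021, 1.334, 0, 1.418], TCP at [0.211, 0.508, 0.197] pointing down, gripper open.
Joint ranges: [-3.04, 3.04], [-0.91, 1.82], [-1.04, 1.36], [-1.92, 1.95], [-1.52, 1.45], [-3.14, 3.14]. Speed limits (rad/s): [2.22, 2.22, 2.79, 3.14, 3.14, 3.14].

### API

Orientations are given as a unit quaternion [x, y, z, w].
In Python, from rig import env, vision, models gives the robot as it stands.
- The arm moves only by the shell command python3 -m jog 'ROWS' [OPENING] [FORCE]. ROWS is a JSON object of lists of equal length, an entry for each row: "offset": the shift along the world's x, y, z in units of 25 mm (1.0 is 25 mm), a list of three; "spin": the turn about the world's z in degrees. In form: {"offset": [[x, y, z], ...], "spin": [spin, ...]}. A call has 1 to 12 rows; each row is the pose to reach, as a shift and turn from the pose commanded when the call began; what a row does not reach only later rows make up. A row lasts 1/8 s, in which the tool goes at most 62.5 mm and 10.7 degrees, less where a joint would pass 70% of its speed; a pose out of reach is approached as far as the arm can. A call with a gripper value outside its range is refused whole. OPENING is the finger opening in mm, from 0 to 85.4, set as the call begins (- or left out, the last holds). The fingers move at their own pace and stop on an object; FORCE is the grip in N (left out, the last holds). Time passes only in rows, so rows that repeat a pose let the fingers close. It gives the time, the measured TCP pose, the force, the opening and the grip force at its end, in the units of the state.
- env.state(): the state, without advancing time (a new reading comes with each control period).
- vision.get_image(name): name is "scene" or "top"; returns (picture, depth): 480x640x3 uint8, red, green, blue; 480x640 float32, m along the optical axis (not along the pixel's ray), 0 where there is no reading.
- vision.camera_params(name): a dict with "fx", "fy", "cx", "cy" (pixels), "R" (3x3) and "t" (3): a world point X has camera coordinates R X + t. Camera axes: x right, y down, z forward; pixel columns grow to the right and rows downward; lengths in m; the calibration is good to about 2 mm. A picture is of the moment at which its call begins. camera_params takes no time and is no camera call.
- env.finish_job(): hands the job in; it is judged then, once.
Trained networks look in the newest picture that a camera, given by its name, has taken for a name from the list of things; names that differ only in an ending like _2 or _b are one class to them, and where a whole thing is asked for, a point or a joint stands for the part that bears it (a point fixed in the world has none). Each returns a list of dicts, best first, with "p" (0 to 1); they miss things now and then, are a little off and sometimes report something else, mostly with a low value. They report only what shows in the picture. A call takes as long as a camera call. They do not tell look-alikes from the thing itself.
- models.search_frame(camera, name): "rect" ([left, top, right, bottom] as shares, 0 to 1, of the picture: columns of its width, rows of its height, round what is visible of it).
The state is a dict: "time": time; "joint_positions": joint angles; "qvel": joint speeds; "joint_efforts": joint torques, N m; "tool_pos": TCP position; "eef_rot": TCP orientation; "force": force on the tool from outside, world axes, zero at the start; "ft_torque": the same for the moment, N m; "width": opening from 0.0 (shut) to 1.0 (fully open); "finger_force": force on a finger pad.
Only numpy, scipy, OpenCV 4.12 (cv2) and the standard library are available. Lean on these libraries where they do the work, as an engineer would, in place of code of your own. Each camera call takes 0.05 s, during which the arm holds its last target. There are 200 camera calls.

### The job

The sliding plate of the speaker mount has crept away from you, out of line with the holes of the bar hidden beneath it. Put the yellow drift pin into the plate's yellow-marked hole, feel with it for the bar's hole below by working the plate back toward you, and push it fully home; then fit the blue bolt fully home in the blue-marked hole and leave both standing there. Go gently, never forcing either pin against the mount with more than about 30 N, and leave the other gear where it lies.

Things in the scene. Friction and masses are not known exactly. Their poses are not given: they have to be found in the camera images.
- mount: fixed aluminium channel, 200 (x) x 136 (y) x 56 mm high, origin under its centre on the case top, z up. A grey plate, 150 x 104 x 8 mm, its top 52 mm above the case, lies between the two side rails and slides along the mount's x, staying where it is left (friction about 3 N; hole centres from -21 to +16 mm in the mount's x). On rubber, it gives about 1 mm down for 5 N, at most 4 mm
- yellow_hole (a point): centre of the plate's yellow-marked hole at the plate's top face; 14.5 mm, right through; moves with the plate. As found, the bar's matching hole lies unseen 4 to 32 mm from here toward the mount's -x (not known more closely, to be felt: the drift's tip stands on the bar, 10 mm under the plate's top, until it is over the hole, then drops in; pushed sideways it takes the plate along)
- blue_hole (a point): centre of the plate's blue-marked hole, 60 mm from the yellow one toward the mount's -y, at the plate's top face; 14.5 mm. The hidden bar stays put sideways but rests on springs: it yields downward about 1 mm for 3 N, up to a hard stop at 5 mm. Top 42 mm above the case, 18 mm thick, hollow below; its two 14.5 mm holes have the same 60 mm spacing, so both pairs line up together
- stand: fixed black tool stand, 84 x 166 mm at its foot, 64 x 150 x 48 mm high, origin under its centre; the drift pin and the bolt stand upright in its two 17.5 mm wells, 72 mm apart along its y, in either order
- drift: drift pin, 120 g, upright; origin on its axis at the collar's underside, z up. Above: collar 29 mm wide, 4 mm thick, then a yellow square handle 20 x 20 mm, up to 46 mm above the origin, its sides along the pin's x and y. Below: steel shank 13 mm across, 22 mm long, then a 20 mm long taper to a flat tip 10.6 mm across, 42 mm below the origin. Fully home: collar down on the plate
- drift_grip (a point): middle of the drift pin's yellow handle, 26 mm above the collar's underside
- bolt: blue bolt (plain shank, no thread to turn), 100 g, upright; origin on its axis at the collar's underside, z up. Above: collar 29 mm wide, 4 mm thick, then a blue round knob 22 mm across, up to 44 mm above the origin. Below: steel shank 11 mm across, ending in a 5 mm taper to a flat tip 7 mm across, 34 mm below the origin. Fully home: collar down on the plate
- bolt_grip (a point): middle of the bolt's blue knob, 26 mm above the collar's underside
- belt_pack_04: black wireless belt pack lying flat, 104 x 60 x 21 mm with a thin aerial, a bystander; origin under its middle
- grey_block: small grey charger, 44 x 30 x 20 mm, a bystander; origin under its middle
- cell_0: dark blue battery lying down, 50 x 15 x 15 mm, a bystander; origin under its middle
- screwdriver: red-handled screwdriver lying down, 134 x 19 x 17 mm, a bystander; origin under its middle
Mind the look-alikes: they are no part of the job. What is shaped like the drift but purple or white is not meant.

How it is judged:
On the way, in this order (a step that is already met when the one before it is completed fails the run):
1. the drift pin stands fully home in the yellow-marked hole, through plate and bar (z of drift in the frame of yellow_hole between -0.004 and 0.003 m and horizontal distance between drift and yellow_hole below 0.004 m and angle between drift's own z axis and vertical below 0.08 rad), for 0.3 s.
2. the bolt stands fully home in the blue-marked hole (z of bolt in the frame of blue_hole between -0.004 and 0.003 m and horizontal distance between bolt and blue_hole below 0.004 m and angle between bolt's own z axis and vertical below 0.08 rad), for 0.2 s.
At the end, for the whole second after the job is handed in: drift pin home in the yellow-marked hole and bolt home in the blue-marked hole: each collar within 3 mm of the plate, its axis within 4 mm of the hole's centre, upright within 0.08 rad, at rest (all of step 1 and all of step 2 and linear speed of each of drift, bolt below 0.02 m/s); the robot touches nothing.
It fails at once if the drift pin is forced against the mount with more than 35 N (contact force between drift and mount above 35 N).
It fails at once if the bolt is forced against the mount with more than 35 N (contact force between bolt and mount above 35 N).
It fails at once if one of the other things on the case is moved by more than 30 mm (distance of any of belt_pack_04, grey_block, cell_0, screwdriver from where it was at the start of the episode above 0.03 m).
It also fails if it takes over 72 s, if anything falls off the work surface, if the arm or the gripper's body presses on something with over 40 N, if the wrist force passes 120 N, or if a joint passes its speed limit or range.

## Working session

There is one attempt and no reset: what is moved stays moved. The work goes in short steps, Python scripts to look and compute and a shell command to move; the robot and the scene stay as the last step left them, time stands still between calls to the robot, and variables do not carry over. Pictures are saved under pics/ and viewed, at most 10 in all, crops included, and the job is handed in when it is done.

```bash
mkdir -p pics; ls; cat > h.py <<'E'
from rig import env, vision, models
import numpy as np, cv2
def cloud(name):
    im,d=vision.get_image(name); c=vision.camera_params(name)
    v,u=np.mgrid[:480,:640]
    P=np.stack([(u-c['cx'])/c['fx']*d,(v-c['cy'])/c['fy']*d,d],-1)
    W=(P-np.array(c['t']))@np.array(c['R']); W[d==0]=np.nan
    return im,W
E
python3 - <<'E'
from h import *
for n in("scene","top"):
    im,W=cloud(n); cv2.imwrite(f"pics/{n}0.png",im[...,::-1]); np.save(f"/tmp/{n}.npy",W)
    for o in("mount","stand","drift","bolt","yellow_hole","blue_hole"):
        for r in models.search_frame(n,o)[:3]:
            l,t,R,b=np.array(r['rect'])*[640,480,640,480]; 
            w=W[int((t+b)/2),int((l+R)/2)]
            print(n,o,round(r['p'],2),np.round([l,t,R,b]),np.round(w,3))
s=env.state();print(s['time'],s['tool_pos'],s['eef_rot'],s['force'],env.pinch_z)
E
```

```text
pics
scene mount 0.78 [215. 167. 322. 236.] [0.53  0.158 0.053]
scene mount 0.45 [441. 271. 467. 299.] [ 0.688 -0.209  0.022]
scene stand 0.81 [312. 272. 401. 363.] [ 0.482 -0.191  0.049]
scene stand 0.5 [213. 167. 323. 236.] [0.527 0.156 0.055]
scene drift 0.88 [371. 228. 390. 277.] [ 0.604 -0.104  0.062]
scene drift 0.69 [336. 258. 355. 291.] [ 0.507 -0.129  0.08 ]
scene drift 0.43 [227. 280. 291. 344.] [ 0.378 -0.07   0.021]
scene bolt 0.72 [357. 289. 376. 321.] [ 0.493 -0.199  0.076]
scene yellow_hole 0.71 [235. 174. 312. 204.] [0.561 0.19  0.054]
scene blue_hole 0.58 [234. 174. 312. 209.] [0.557 0.183 0.054]
top mount 0.77 [174. 194. 268. 303.] [0.537 0.186 0.05 ]
top stand 0.83 [340. 240. 423. 284.] [ 0.499 -0.15   0.046]
top drift 0.68 [346. 206. 362. 220.] [ 0.6   -0.092  0.087]
top drift 0.55 [383. 194. 397. 214.] [ 0.614 -0.165  0.089]
top drift 0.53 [360. 252. 376. 263.] [ 0.508 -0.116  0.095]
top bolt 0.64 [397. 255. 410. 269.] [ 0.498 -0.189  0.089]
top yellow_hole 0.66 [451. 270. 461. 293.] [ 0.455 -0.312  0.012]
top blue_hole 0.85 [186. 198. 252. 277.] [0.56  0.187 0.053]
0.7 [0.21053023 0.50811661 0.19691213] [1.95145136e-01 9.80774375e-01 3.16194552e-05 1.51137589e-05] [0.33174759 0.4228054  0.18176346] 0.0187
```

```bash
python3 - <<'E'
import cv2
im=cv2.imread('pics/top0.png');cv2.imwrite('pics/topc.png',cv2.resize(im[170:320,160:480],(800,375),interpolation=cv2.INTER_CUBIC))
E
```

```text
(no output)
```

View pics/scene0.png

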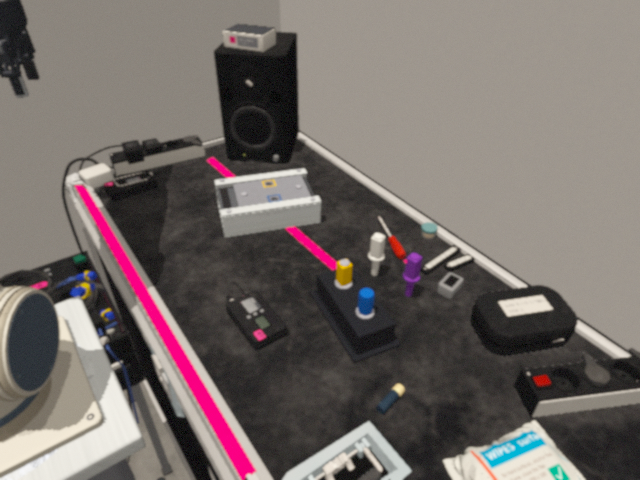

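View pics/topc.png

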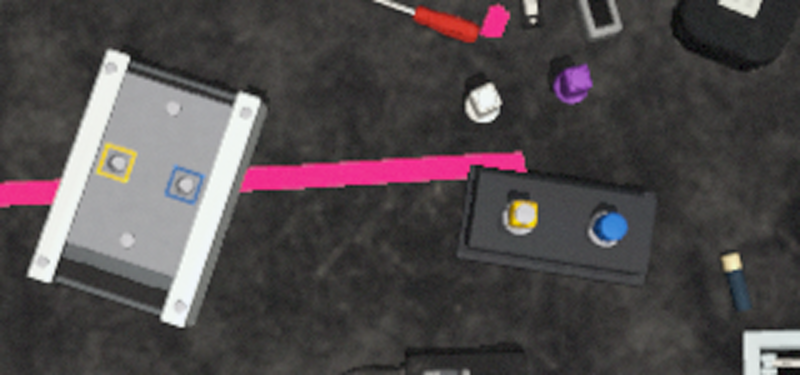

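The scene and top views show the mount at upper left. The yellow square is at crop (117,162) and the blue square at (185,185). The stand holds the yellow drift at (521,215) and the blue bolt at (608,228). The purple and white pins stand apart as look-alikes.

```bash
cat >> h.py <<'E'
def ray(name,u,v,z):
    c=vision.camera_params(name);R=np.array(c['R']);t=np.array(c['t'])
    o=-R.T@t; d=R.T@np.array([(u-c['cx'])/c['fx'],(v-c['cy'])/c['fy'],1]); return o+d*(z-o[2])/d[2]
def seg(im,kind):
    h=cv2.cvtColor(im,cv2.COLOR_RGB2HSV); lo,hi={'y':((18,110,90),(35,255,255)),'b':((98,110,60),(118,255,255))}[kind]
    return cv2.inRange(h,lo,hi)>0
E
python3 - <<'E'
from h import *
for n in("top","scene"):
    im=cv2.imread(f'pics/{n}0.png')[...,::-1]; W=np.load(f'/tmp/{n}.npy')
    for k in'yb':
        m=seg(np.ascontiguousarray(im),k).astype(np.uint8)
        m=cv2.morphologyEx(m,cv2.MORPH_CLOSE,np.ones((3,3)))
        N,L,S,C=cv2.connectedComponentsWithStats(m)
        for i in range(1,N):
            if S[i,4]<12: continue
            w=W[L==i]; zz=np.nanmedian(w[:,2]); 
            (rc,rs,ra)=cv2.minAreaRect(np.argwhere(L==i)[:,::-1].astype(np.float32))
            if zz<.03 or zz>.1: continue
            z=.052 if zz<.058 else np.nanpercentile(w[:,2],90)
            top=w[w[:,2]>z-.004]
            print(n,k,S[i,:5],'rectc',np.round(rc,1),'z',round(z,4),'ray',np.round(ray(n,*rc,z),4),'rayC',np.round(ray(n,*C[i],z),4),'topmed',np.round(np.nanmean(top,0),4),len(top))
W=np.load('/tmp/top.npy')
# mount rails & stand orientation
for nm,box,lo,hi in(("rails",(165,185,275,310),.0545,.060),("plate",(175,190,262,300),.049,.0535),("stand",(335,230,430,290),.043,.052)):
    l,t,r,b=box; w=W[t:b,l:r].reshape(-1,3); w=w[(w[:,2]>lo)&(w[:,2]<hi)]
    rc=cv2.minAreaRect((w[:,:2]*1000).astype(np.float32)); print(nm,rc,len(w),np.median(w[:,2]))
E
```

```text
top y [199 228  16  15  70] rectc [206.1 234.7] z 0.052 ray [0.5657 0.2144 0.052 ] rayC [0.5658 0.2141 0.052 ] topmed [0.5656 0.2137 0.053 ] 68
top y [363 250  12  11  65] rectc [368.5 255. ] z 0.0951 ray [ 0.5115 -0.1192  0.0951] rayC [ 0.5111 -0.1192  0.0951] topmed [ 0.5089 -0.1212  0.0938] 42
top b [630 163  10   4  27] rectc [634.5 164.5] z 0.052 ray [ 0.6909 -0.697   0.052 ] rayC [ 0.692  -0.6985  0.052 ] topmed [ 0.6908 -0.695   0.0572] 27
top b [226 241  12  10  19] rectc [230.5 247.5] z 0.052 ray [0.5375 0.1637 0.052 ] rayC [0.5387 0.165  0.052 ] topmed [0.5386 0.1648 0.0527] 19
top b [397 254  14  12 124] rectc [403.5 259.5] z 0.0938 ray [ 0.5006 -0.1889  0.0938] rayC [ 0.4991 -0.1899  0.0938] topmed [ 0.4983 -0.1927  0.0924] 80
scene y [262 181   9   6  15] rectc [265.4 184.7] z 0.052 ray [0.5579 0.2167 0.052 ] rayC [0.5578 0.2186 0.052 ] topmed [0.5561 0.2155 0.0542] 15
scene y [272 180   4   6  15] rectc [273.7 182.5] z 0.052 ray [0.5772 0.2146 0.052 ] rayC [0.5765 0.2134 0.052 ] topmed [0.5751 0.211  0.0538] 15
scene y [335 260  18  25 308] rectc [343.8 272.5] z 0.0937 ray [ 0.4975 -0.1371  0.0937] rayC [ 0.4966 -0.1385  0.0937] topmed [ 0.5078 -0.125   0.0932] 69
scene b [357 287  18  28 401] rectc [365.6 300.4] z 0.0932 ray [ 0.4872 -0.2033  0.0932] rayC [ 0.4882 -0.2024  0.0932] topmed [ 0.4984 -0.1924  0.0928] 133
rails ((544.3505249023438, 189.11349487304688), (136.14218139648438, 199.701904296875), 70.16490936279297) 1820 0.05633340038443736
plate ((545.0811767578125, 188.8956298828125), (136.73684692382812, 194.0583953857422), 70.05628967285156) 2454 0.05180415085470207
stand ((505.12335205078125, -158.49310302734375), (151.02264404296875, 64.29644775390625), 79.54950714111328) 1861 0.04837306108889752
```

```bash
python3 -m jog '{"offset":[[3,-5,0],[6,-10,0],[9,-15,0],[12,-20,0],[12,-25.2,-0.5],[12,-25.2,-1],[12,-25.2,-1.6],[12,-25.2,-1.6],[12,-25.2,-1.6],[12,-25.2,-1.6],[12,-25.2,-1.6],[12,-25.2,-1.6]],"spin":[-10,-20,-30,-40,-50,-60,-70,-78,-78,-78,-78,-78]}' 50 40
python3 - <<'E'
from h import *
im,W=cloud("top"); im0=cv2.imread('pics/top0.png')
a=cv2.resize(im0[240:275,345:420],(750,350),interpolation=cv2.INTER_CUBIC)
sc,_=vision.get_image("scene"); b=cv2.resize(sc[210:350,290:430,::-1],(250,250)); 
o=np.zeros((600,750,3),np.uint8);o[:350]=a;o[350:,:250]=b;o[350:,260:510]=cv2.resize(cv2.imread('pics/scene0.png')[250:300,320:370],(250,250));
o[350:,515:]=cv2.resize(im[170:320:,340:481,::-1],(235,250))
cv2.imwrite('pics/c1.png',o);s=env.state();print(s['joint_positions'],s['tool_pos'],s['eef_rot'])
E
```

```text
time: 2.2
tool_pos: [0.5113, -0.1252, 0.1559]
eef_rot: [0.77, 0.638, -0.0, -0.0]
force: [0.2, 0.6, 0.4]
width: 0.586
finger_force: 0.0
[-3.96372873e-01  2.32700653e-01 -1.18170878e-01  1.22102608e+00
  2.45174538e-05  1.35999781e+00] [ 0.51061878 -0.12307109  0.15623798] [ 7.69581286e-01  6.38548621e-01 -2.44297072e-04 -4.93636261e-04]
```

View pics/c1.png

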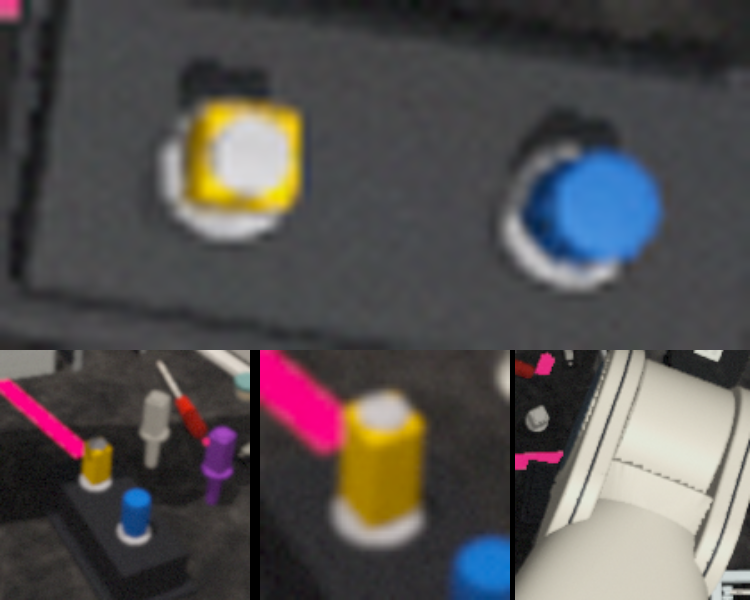

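The drift's handle is roughly square with the stand: its top disc is at pixel (370.3,255.7). The bolt's top is at (405.6,260.5).

```bash
python3 - <<'E'
from h import *
print(ray("top",370.0,255.4,.094),ray("top",367.5,257.2,.052),ray("top",405.4,260.3,.092),ray("top",401.7,261.5,.052))
E
```

```text
[ 0.51067478 -0.1222329   0.094     ] [ 0.5093189  -0.12127657  0.052     ] [ 0.49900981 -0.19293472  0.092     ] [ 0.49838697 -0.1921988   0.052     ]
```

```bash
python3 -m jog '{"offset":[[0,0,-1],[0,0,-2],[0,0,-3],[0,0,-3.7],[0,0,-3.95],[0,0,-3.95]],"spin":[0,0,0,0,0,0]}' 45 40
python3 -m jog '{"offset":[[0,0,0],[0,0,0],[0,0,0],[0,0,0]],"spin":[0,0,0,0]}' 0 50
```

```text
time: 3.05
tool_pos: [0.5104, -0.121, 0.0586]
eef_rot: [0.769, 0.64, 0.0, 0.0]
force: [-1.2, -0.6, -0.4]
width: 0.526
finger_force: 0.0
time: 3.55
tool_pos: [0.5113, -0.1222, 0.059]
eef_rot: [0.769, 0.639, 0.001, 0.001]
force: [0.7, 0.2, 6.1]
width: 0.183
finger_force: 49.1
```

```bash
python3 -m jog '{"offset":[[0,0,0.3],[0,0,1],[0,0,2],[0,0,3],[0,0,4],[0,0,4.4],[0,0,4.4],[0,0,4.4]],"spin":[0,0,0,0,0,0,0,0]}'
python3 - <<'E'
from h import *
sc,_=vision.get_image("scene"); cv2.imwrite('pics/c2.png',cv2.resize(sc[120:340,260:460,::-1],(545,600)))
E
```

```text
time: 4.55
tool_pos: [0.51, -0.1217, 0.1672]
eef_rot: [0.769, 0.639, -0.0, -0.001]
force: [-0.3, -0.5, 0.1]
width: 0.0
finger_force: 0.0
```

View pics/c2.png

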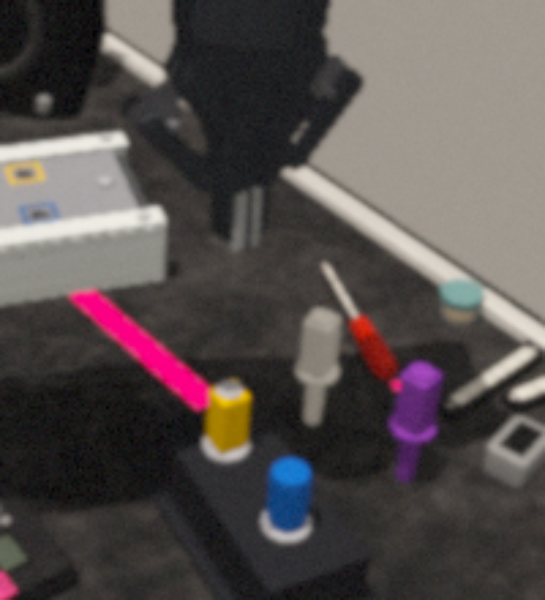

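The drift was left behind, still standing in the stand, and the fingers are shut and empty. I'll re-measure where it stands relative to the fingers.

```bash
python3 - <<'E'
from h import *
im,W=cloud("scene"); c=vision.camera_params("scene");R=np.array(c['R']);t=np.array(c['t'])
def pr(X):
    p=R@np.array(X)+t; return np.round([p[0]/p[2]*c['fx']+c['cx'],p[1]/p[2]*c['fy']+c['cy']],1)
print('tcp px',pr([.5100,-.1217,.1672]),'seen ~',260+245/2.725,120+248/2.725)
old=np.load('/tmp/scene.npy'); 
im0=cv2.imread('pics/scene0.png')[...,::-1].copy()
for a,w in((im0,old),(im,W)):
    m=seg(a,'y'); m[:250]=0; m[300:]=0
    v,u=np.nonzero(m); q=w[m]; ok=(q[:,2]>.05); q=q[ok]; 
    print(u.min(),u.max(),v.min(),v.max(),len(q),np.nanmin(q,0),np.nanmax(q,0),np.nanmean(q,0))
# expected pixels for drift axis base/top at estimate
for z in(.052,.094): print(pr([.510,-.122,z]))
for dx,dy in((-10,-10),(10,-10),(10,10),(-10,10)):
    a=np.deg2rad(-10.5);r=np.array([[np.cos(a),-np.sin(a)],[np.sin(a),np.cos(a)]])@[dx/1e3,dy/1e3]; print(pr([.510+r[0],-.122+r[1],.052]),pr([.510+r[0],-.122+r[1],.094]))
cv2.imwrite('pics/c3.png',cv2.resize(np.hstack([im0[245:305,325:385,::-1],im[245:305,325:385,::-1]]),(800,400),interpolation=cv2.INTER_NEAREST))
E
```

```text
tcp px [346.1 227.5] seen ~ 349.9082568807339 211.00917431192659
76 352 260 299 288 [ 0.49981262 -0.13260752  0.05047064] [ 0.52028012 -0.10068113  0.09626932] [ 0.50727757 -0.12585074  0.07788341]
76 352 261 299 290 [ 0.49807807 -0.1318914   0.05007545] [ 0.53273563 -0.11108906  0.09618981] [ 0.50627326 -0.12603279  0.07782075]
[343.3 283.3]
[344.3 264.1]
[340.6 288.9] [341.5 269.7]
[351.5 285.4] [352.7 266.2]
[345.9 277.8] [347.  258.8]
[335.2 281.2] [335.9 262.1]
```

View pics/c3.png

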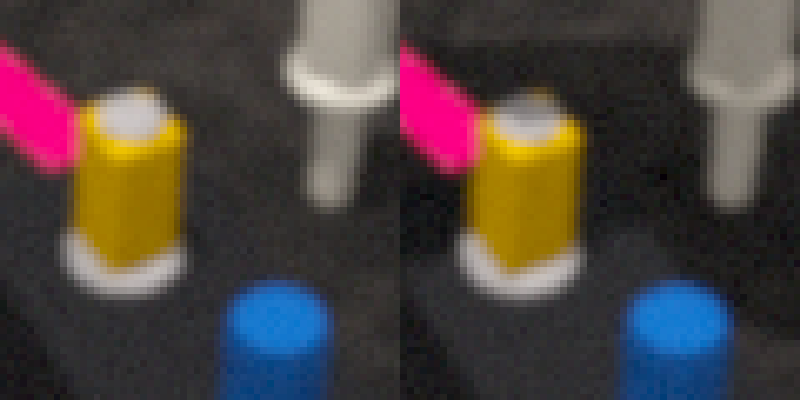

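```bash
python3 - <<'E'
from h import *
im,W=cloud("scene"); 
for v in range(196,220,2): print(v,[tuple(np.round(W[v,u],3)) for u in (344,347,350,353)])
print(env.state()['tool_pos'],env.state()['joint_positions'])
E
```

```text
196 [(np.float64(0.498), np.float64(-0.128), np.float64(0.231)), (np.float64(0.502), np.float64(-0.13), np.float64(0.232)), (np.float64(0.506), np.float64(-0.132), np.float64(0.231)), (np.float64(0.51), np.float64(-0.133), np.float64(0.23))]
198 [(np.float64(0.499), np.float64(-0.126), np.float64(0.227)), (np.float64(0.5), np.float64(-0.132), np.float64(0.23)), (np.float64(0.505), np.float64(-0.133), np.float64(0.228)), (np.float64(0.511), np.float64(-0.133), np.float64(0.226))]
200 [(np.float64(0.5), np.float64(-0.125), np.float64(0.223)), (np.float64(0.501), np.float64(-0.132), np.float64(0.226)), (np.float64(0.506), np.float64(-0.133), np.float64(0.225)), (np.float64(0.51), np.float64(-0.134), np.float64(0.224))]
202 [(np.float64(0.5), np.float64(-0.127), np.float64(0.22)), (np.float64(0.502), np.float64(-0.13), np.float64(0.221)), (np.float64(0.505), np.float64(-0.133), np.float64(0.222)), (np.float64(0.51), np.float64(-0.134), np.float64(0.22))]
204 [(np.float64(0.499), np.float64(-0.128), np.float64(0.218)), (np.float64(0.502), np.float64(-0.131), np.float64(0.218)), (np.float6
[... 1232 characters left out ...]
84), np.float64(0.001)), (np.float64(0.691), np.float64(0.078), np.float64(0.002))]
216 [(np.float64(0.671), np.float64(0.084), np.float64(0.002)), (np.float64(0.677), np.float64(0.081), np.float64(0.001)), (np.float64(0.682), np.float64(0.077), np.float64(0.002)), (np.float64(0.689), np.float64(0.075), np.float64(0.0))]
218 [(np.float64(0.667), np.float64(0.079), np.float64(0.001)), (np.float64(0.672), np.float64(0.074), np.float64(0.003)), (np.float64(0.678), np.float64(0.072), np.float64(0.001)), (np.float64(0.682), np.float64(0.066), np.float64(0.003))]
[ 0.51016169 -0.12174497  0.16732172] [-3.94341874e-01  2.26772939e-01 -9.74026977e-02  1.24810156e+00
  1.05062885e-05  1.35980872e+00]
```

The shut fingertips show at z≈0.205 while the reported TCP is 0.167. So the tips are really about 37 mm higher than reported, and the first grip only caught the cap. I'll descend further in small, force-checked steps.

```bash
python3 -m jog '{"offset":[[0,0,-0.5],[0,0,-2],[0,0,-3.5],[0,0,-4.3],[0,0,-4.3]],"spin":[0,0,0,0,0]}' 45 50
python3 -m jog '{"offset":[[0,0,-0.25],[0,0,-0.5],[0,0,-0.5]],"spin":[0,0,0]}'
python3 - <<'E'
from h import *
im,W=cloud("scene")
w=W[200:300,300:400].reshape(-1,3)
cv2.imwrite('pics/c4.png',cv2.resize(im[190:310,285:405,::-1],(600,600),interpolation=cv2.INTER_CUBIC))
E
```

```text
time: 5.32
tool_pos: [0.5091, -0.1213, 0.0586]
eef_rot: [0.769, 0.639, -0.001, -0.002]
force: [-0.5, -0.1, 0.1]
width: 0.526
finger_force: 0.0
time: 5.7
tool_pos: [0.5104, -0.1219, 0.048]
eef_rot: [0.769, 0.639, -0.0, -0.0]
force: [-0.1, -0.0, -0.3]
width: 0.526
finger_force: 0.0
```

View pics/c4.png

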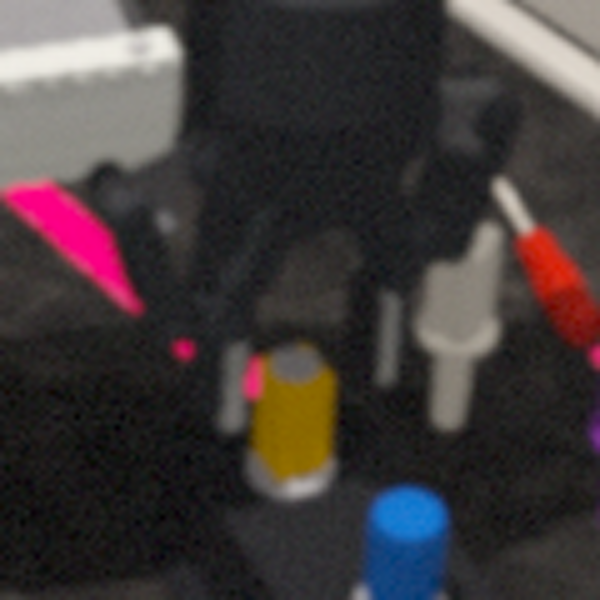

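The tips straddle the handle's upper half, with their midpoint near pixel (347,272), which is z≈0.077. I'll go 18 mm lower and grip.

```bash
python3 -m jog '{"offset":[[0,0,-0.3],[0,0,-0.5],[0,0,-0.7],[0,0,-0.7]],"spin":[0,0,0,0]}'
python3 -m jog '{"offset":[[0,0,0],[0,0,0],[0,0,0],[0,0,0],[0,0,0]],"spin":[0,0,0,0,0]}' 0 60
python3 -m jog '{"offset":[[0,0,0.3],[0,0,1],[0,0,2],[0,0,3],[0,0,3.7],[0,0,3.7]],"spin":[0,0,0,0,0,0]}'
```

```text
time: 6.25
tool_pos: [0.5102, -0.1218, 0.0301]
eef_rot: [0.769, 0.639, -0.0, -0.0]
force: [-1.1, 0.3, -0.2]
width: 0.529
finger_force: 0.0
time: 6.88
tool_pos: [0.5108, -0.122, 0.0309]
eef_rot: [0.769, 0.639, 0.0, 0.0]
force: [0.1, -0.1, 5.1]
width: 0.221
finger_force: 59.2
time: 7.62
tool_pos: [0.511, -0.1221, 0.1242]
eef_rot: [0.769, 0.639, 0.0, 0.001]
force: [-0.4, -0.3, -1.8]
width: 0.224
finger_force: 59.2
```

```bash
python3 -m jog '{"offset":[[0.4,2,0],[0.8,4,0],[1.1,6,0],[1.4,8,0],[1.8,10,0],[2.2,12,0],[2.2,13,-0.4],[2.2,13.42,-1],[2.2,13.42,-1.2],[2.2,13.42,-1.2],[2.2,13.42,-1.2]],"spin":[0,0,-2,-4,-6,-8,-9.5,-9.5,-9.5,-9.5,-9.5]}'
python3 - <<'E'
from h import *
im,W=cloud("scene"); s=env.state();print(s['tool_pos'],s['force'])
m=seg(im,'y')
N,L,S,C=cv2.connectedComponentsWithStats(m.astype(np.uint8))
for i in range(1,N):
    if S[i,4]>10 and 150<C[i][1]<300 and 200<C[i][0]<330: print(S[i],C[i],np.nanmedian(W[L==i],0))
cv2.imwrite('pics/c5.png',cv2.resize(im[120:220,205:325,::-1],(720,600),interpolation=cv2.INTER_CUBIC))
t,_=cloud("top");cv2.imwrite('pics/t5.png',t[...,::-1])
E
```

```text
time: 9.0
tool_pos: [0.5659, 0.2126, 0.0936]
eef_rot: [0.82, 0.573, 0.0, 0.0]
force: [0.1, -0.4, -0.1]
width: 0.224
finger_force: 59.1
[0.56596133 0.21273635 0.09371928] [ 0.71825461  0.04302562 -1.44149868]
[262 180  14   8  44] [268.70454545 183.29545455] [0.56361205 0.21447946 0.05406339]
```

View pics/c5.png

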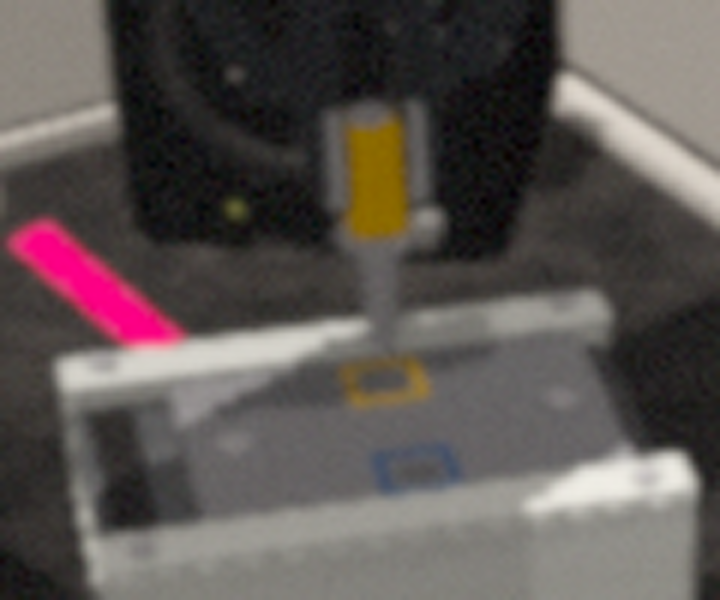

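The drift hangs upright in the fingers. Its tip is at pixel (269.3,177.5), just above the ring centre at (269.3,183.7).

```bash
python3 - <<'E'
from h import *
print(ray("scene",269.3,183.7,.052))
for z in(.062,.066,.07): print(z,ray("scene",269.3,177.3,z))
for z in(.128,.134,.138): print(z,ray("scene",267.8,149.7,z))
im,W=cloud("scene"); print(W[141:158:3,268])
c=vision.camera_params("scene");R=np.array(c['R']);t=np.array(c['t'])
for X in([.5659,.2127,.0937],[.5659,.2127,.068],[.5659,.2127,.137],[.5659,.2127,.111]):
    p=R@np.array(X)+t;print(X,p[0]/p[2]*c['fx']+c['cx'],p[1]/p[2]*c['fy']+c['cy'])
E
```

```text
[0.56680983 0.21554404 0.052     ]
0.062 [0.57230966 0.22381676 0.062     ]
0.066 [0.56912078 0.21794204 0.066     ]
0.07 [0.5659319  0.21206732 0.07      ]
0.128 [0.57308018 0.22398678 0.128     ]
0.134 [0.56762437 0.21395155 0.134     ]
0.138 [0.56398717 0.2072614  0.138     ]
[[0.56540306 0.20669404 0.15727302]
 [0.56387599 0.2046881  0.15191396]
 [0.56267533 0.20328347 0.14618226]
 [0.56287097 0.20444807 0.13888376]
 [0.56105805 0.20192678 0.13375198]
 [0.56250676 0.20541275 0.12490931]]
[0.5659, 0.2127, 0.0937] 268.5007089385592 167.41804410531756
[0.5659, 0.2127, 0.068] 269.1884494938688 177.98749386419524
[0.5659, 0.2127, 0.137] 267.2921672420638 148.84473089294113
[0.5659, 0.2127, 0.111] 268.0255485598855 160.1156046737189
```

```bash
python3 -m jog '{"offset":[[0,0.04,-0.2],[0,0.04,-0.4],[0,0.04,-0.5],[0,0.04,-0.6],[0,0.04,-0.68],[0,0.04,-0.68]],"spin":[0,0,0,0,0,0]}'
python3 -m jog '{"offset":[[0,0,-0.06],[0,0,-0.12],[0,0,-0.12]],"spin":[0,0,0]}'
```

```text
time: 9.9
tool_pos: [0.5654, 0.2146, 0.076]
eef_rot: [0.819, 0.574, -0.0, -0.0]
force: [0.2, -0.4, -2.0]
width: 0.221
finger_force: 59.1
time: 10.28
tool_pos: [0.5655, 0.2146, 0.073]
eef_rot: [0.819, 0.574, -0.0, -0.0]
force: [-0.9, -1.0, -1.5]
width: 0.223
finger_force: 59.1
```

```bash
python3 -m jog '{"offset":[[0,0,-0.08],[0,0,-0.16],[0,0,-0.16]],"spin":[0,0,0]}'
python3 -m jog '{"offset":[[0,0,-0.04],[0,0,-0.08],[0,0,-0.08]],"spin":[0,0,0]}'
```

```text
time: 10.65
tool_pos: [0.5654, 0.2146, 0.0689]
eef_rot: [0.819, 0.574, -0.0, -0.0]
force: [0.6, 0.5, -1.3]
width: 0.223
finger_force: 59.1
time: 11.02
tool_pos: [0.5655, 0.2146, 0.0671]
eef_rot: [0.819, 0.574, -0.0, -0.0]
force: [-0.5, -0.2, -1.8]
width: 0.224
finger_force: 59.1
```

```bash
python3 -m jog '{"offset":[[0,0,-0.04],[0,0,-0.08],[0,0,-0.08]],"spin":[0,0,0]}'
python3 -m jog '{"offset":[[0,0,-0.04],[0,0,-0.04]],"spin":[0,0]}'
```

```text
time: 11.4
tool_pos: [0.5658, 0.2147, 0.0656]
eef_rot: [0.819, 0.574, 0.0, 0.0]
force: [0.2, 0.2, 4.0]
width: 0.222
finger_force: 59.9
time: 11.65
tool_pos: [0.566, 0.2148, 0.0647]
eef_rot: [0.819, 0.574, 0.001, 0.0]
force: [-0.6, 1.5, 6.6]
width: 0.223
finger_force: 60.2
```

In the hole and standing on the bar at about 8 N. Next I work the plate toward mount −x in 2 mm steps.

```bash
python3 -m jog '{"offset":[[-0.075,0.027,0],[-0.075,0.027,0]],"spin":[0,0]}' | egrep 'tool|force:' | grep -v fing
python3 -m jog '{"offset":[[-0.075,0.027,0],[-0.075,0.027,0]],"spin":[0,0]}'| egrep 'tool|force:'| grep -v fing
python3 -m jog '{"offset":[[-0.075,0.027,0],[-0.075,0.027,0]],"spin":[0,0]}'| egrep 'tool|force:'| grep -v fing
```

```text
tool_pos: [0.5652, 0.2151, 0.0651]
force: [3.4, -1.7, 6.8]
tool_pos: [0.564, 0.2154, 0.0652]
force: [4.9, -2.3, 5.0]
tool_pos: [0.5622, 0.216, 0.0652]
force: [5.4, -2.6, 4.2]
```

```bash
python3 -m jog '{"offset":[[-0.075,0.027,-0.03],[-0.075,0.027,-0.03]],"spin":[0,0]}' | egrep 'tool|force:' | grep -v fing
python3 -m jog '{"offset":[[-0.075,0.027,0],[-0.075,0.027,0]],"spin":[0,0]}'| egrep 'tool|force:'| grep -v fing
python3 -m jog '{"offset":[[-0.075,0.027,0],[-0.075,0.027,0]],"spin":[0,0]}'| egrep 'tool|force:'| grep -v fing
```

```text
tool_pos: [0.5607, 0.2166, 0.0649]
force: [5.8, -2.3, 7.4]
tool_pos: [0.5588, 0.2173, 0.0649]
force: [5.9, -2.8, 7.7]
tool_pos: [0.557, 0.2179, 0.0649]
force: [5.7, -3.1, 8.1]
```

```bash
python3 -m jog '{"offset":[[-0.075,0.027,0],[-0.075,0.027,0]],"spin":[0,0]}' | egrep 'tool|force:' | grep -v fing
python3 -m jog '{"offset":[[-0.075,0.027,0],[-0.075,0.027,0]],"spin":[0,0]}'| egrep 'tool|force:'| grep -v fing
python3 -m jog '{"offset":[[-0.075,0.027,0],[-0.075,0.027,0]],"spin":[0,0]}'| egrep 'tool|force:'| grep -v fing
```

```text
tool_pos: [0.5551, 0.2186, 0.0649]
force: [5.5, -3.9, 7.5]
tool_pos: [0.5532, 0.2193, 0.0648]
force: [5.6, -3.6, 8.2]
tool_pos: [0.5513, 0.22, 0.0649]
force: [5.8, -3.6, 7.8]
```

```bash
python3 -m jog '{"offset":[[-0.085,-0.005,0],[-0.085,-0.005,0]],"spin":[0,0]}' | egrep 'tool|force:' | grep -v fing
python3 -m jog '{"offset":[[-0.075,0.027,0],[-0.075,0.027,0]],"spin":[0,0]}'| egrep 'tool|force:'| grep -v fing
python3 -m jog '{"offset":[[-0.075,0.027,0],[-0.075,0.027,0]],"spin":[0,0]}'| egrep 'tool|force:'| grep -v fing
```

```text
tool_pos: [0.5493, 0.2202, 0.0649]
force: [5.7, -2.3, 5.9]
tool_pos: [0.5474, 0.2209, 0.0648]
force: [5.6, -1.4, 7.0]
tool_pos: [0.5455, 0.2216, 0.0649]
force: [6.0, -2.2, 7.3]
```

```bash
python3 -m jog '{"offset":[[-0.075,0.027,0],[-0.075,0.027,0]],"spin":[0,0]}' | egrep 'tool|force:' | grep -v fing
python3 -m jog '{"offset":[[-0.075,0.027,0],[-0.075,0.027,0]],"spin":[0,0]}'| egrep 'tool|force:'| grep -v fing
python3 -m jog '{"offset":[[-0.075,0.027,0],[-0.075,0.027,0]],"spin":[0,0]}'| egrep 'tool|force:'| grep -v fing
```

```text
tool_pos: [0.5436, 0.2222, 0.0648]
force: [5.3, -2.4, 7.5]
tool_pos: [0.5405, 0.223, 0.064]
force: [2.9, -0.3, 0.6]
tool_pos: [0.5382, 0.2236, 0.0634]
force: [6.6, -2.0, -0.3]
```

It dropped in: Fz fell to about 0 near x=0.5405. I'll ease back slightly and push down while watching the forces.

```bash
python3 -m jog '{"offset":[[0.03,-0.01,0],[0.03,-0.01,-0.08],[0.03,-0.01,-0.08]],"spin":[0,0,0]}' | egrep 'tool|force:' | grep -v fing
python3 -m jog '{"offset":[[0,0,-0.08],[0,0,-0.16],[0,0,-0.16]],"spin":[0,0,0]}'| egrep 'tool|force:'| grep -v fing
```

```text
tool_pos: [0.5384, 0.2235, 0.0611]
force: [6.1, -1.8, -1.3]
tool_pos: [0.5384, 0.2235, 0.0572]
force: [4.5, -2.3, -0.5]
```

```bash
python3 -m jog '{"offset":[[0.02,0,-0.08],[0.02,0,-0.16],[0.02,0,-0.16]],"spin":[0,0,0]}' | egrep 'tool|force:' | grep -v fing
python3 -m jog '{"offset":[[0,0,-0.08],[0,0,-0.16],[0,0,-0.16]],"spin":[0,0,0]}'| egrep 'tool|force:'| grep -v fing
```

```text
tool_pos: [0.5386, 0.2235, 0.0531]
force: [5.4, -1.6, -0.7]
tool_pos: [0.5386, 0.2235, 0.0491]
force: [6.6, -1.9, -0.8]
```

```bash
python3 -m jog '{"offset":[[0.03,-0.01,-0.08],[0.03,-0.01,-0.16],[0.03,-0.01,-0.16]],"spin":[0,0,0]}' | egrep 'tool|force:' | grep -v fing
python3 -m jog '{"offset":[[0.02,-0.01,-0.08],[0.02,-0.01,-0.16],[0.02,-0.01,-0.16]],"spin":[0,0,0]}'| egrep 'tool|force:'| grep -v fing
```

```text
tool_pos: [0.5389, 0.2233, 0.045]
force: [3.9, -2.2, -1.8]
tool_pos: [0.5392, 0.2232, 0.0409]
force: [1.8, -1.1, -3.0]
```

```bash
python3 -m jog '{"offset":[[0,0,-0.08],[0,0,-0.16],[0,0,-0.16]],"spin":[0,0,0]}' | egrep 'tool|force:' | grep -v fing
python3 -m jog '{"offset":[[0,0,-0.04],[0,0,-0.06],[0,0,-0.06]],"spin":[0,0,0]}'| egrep 'tool|force:'| grep -v fing
```

```text
tool_pos: [0.5393, 0.2232, 0.0371]
force: [0.5, 0.0, -2.0]
tool_pos: [0.5395, 0.2232, 0.0358]
force: [0.1, -0.7, -2.0]
```

```bash
python3 -m jog '{"offset":[[0,0,-0.04],[0,0,-0.06],[0,0,-0.06]],"spin":[0,0,0]}' | egrep 'tool|force:' | grep -v fing
python3 -m jog '{"offset":[[0,0,-0.04],[0,0,-0.06],[0,0,-0.06]],"spin":[0,0,0]}'| egrep 'tool|force:'| grep -v fing
```

```text
tool_pos: [0.5397, 0.2232, 0.0346]
force: [-0.9, 0.2, 2.6]
tool_pos: [0.5397, 0.2233, 0.0335]
force: [-3.1, 0.8, 8.0]
```

Collar is down on the plate. I'll relieve the force, release and lift.

```bash
python3 -m jog '{"offset":[[0,0,0.05],[0,0,0.05]],"spin":[0,0]}' | egrep 'tool|force:' | grep -v fing
python3 -m jog '{"offset":[[0,0,0],[0,0,0],[0,0,0],[0,0,0]],"spin":[0,0,0,0]}' 45 60
python3 -m jog '{"offset":[[0,0,0.5],[0,0,1.5],[0,0,2.5],[0,0,3.5],[0,0,3.8],[0,0,3.8]],"spin":[0,0,0,0,0,0]}'
python3 - <<'E'
from h import *
im,W=cloud("scene"); s=env.state();print(s['tool_pos'])
m=seg(im,'y');m[:150]=0;m[230:]=0;m[:,:230]=0;m[:,320:]=0
w=W[m];w=w[w[:,2]>.06];print(len(w),np.nanmean(w,0),np.nanmin(w,0),np.nanmax(w,0))
m=seg(im,'b');v,u=np.nonzero(m[270:330,340:400]);print(u.min()+340,u.max()+340,v.min()+270,v.max()+270)
cv2.imwrite('pics/c6.png',cv2.resize(im[130:250,205:325,::-1],(600,600),interpolation=cv2.INTER_CUBIC))
E
```

```text
tool_pos: [0.5397, 0.2233, 0.0343]
force: [-1.6, -0.5, 3.2]
time: 19.9
tool_pos: [0.5397, 0.2232, 0.034]
eef_rot: [0.819, 0.574, -0.0, -0.0]
force: [-1.1, 0.6, 0.3]
width: 0.526
finger_force: 0.0
time: 20.65
tool_pos: [0.5398, 0.2232, 0.1295]
eef_rot: [0.819, 0.574, 0.0, 0.0]
force: [0.4, -0.6, -0.1]
width: 0.527
finger_force: 0.0
[0.5394108  0.22308072 0.12870434]
178 [0.53586693 0.217216   0.08250843] [0.52760888 0.21020879 0.06056989] [0.54819358 0.23663949 0.10127265]
357 374 287 314
```

View pics/c6.png

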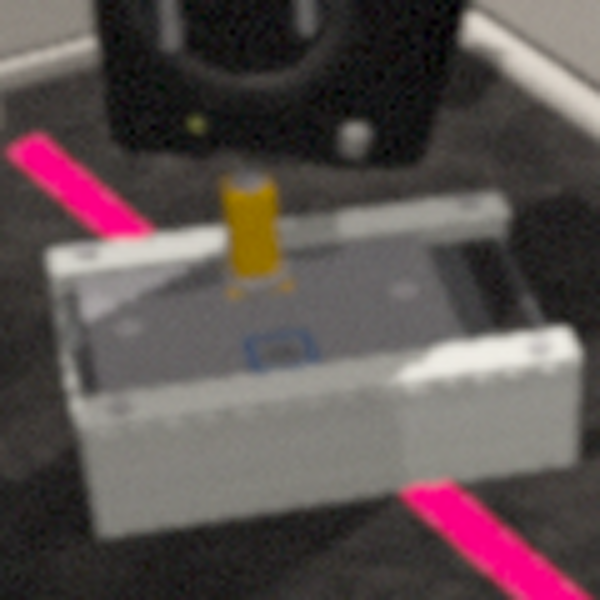

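The drift stands upright, collar on the plate, with the blue hole at crop (281,352). Now the bolt.

```bash
python3 -m jog '{"offset":[[-0.2,-2.2,0],[-0.4,-4.4,0],[-0.6,-6.6,0],[-0.8,-8.8,0],[-1,-11,0],[-1.3,-13.2,0],[-1.5,-15.4,0],[-1.63,-16.6,0],[-1.63,-16.6,-1],[-1.63,-16.6,-1.5],[-1.63,-16.6,-1.5]],"spin":[0,0,0,0,0,0,0,0,0,0,0]}' | egrep 'tool|force:'
python3 - <<'E'
from h import *
im,W=cloud("scene");s=env.state();print(s['tool_pos'])
print('blue hole',ray("scene",261.2,200.4,.052))
c=vision.camera_params("scene");R=np.array(c['R']);t=np.array(c['t'])
for X in([.4988,-.1927,.092],[.4988,-.1927,.052]):
    p=R@np.array(X)+t;print(p[0]/p[2]*c['fx']+c['cx'],p[1]/p[2]*c['fy']+c['cy'])
m=seg(im,'b')[270:330,340:400]
for v in range(14,48,4):
    u=np.nonzero(m[v])[0]
    if len(u):print(v+270,u.min()+340,u.max()+340)
E
```

```text
tool_pos: [0.4981, -0.191, 0.0904]
force: [-0.9, 0.3, 0.5]
finger_force: 0.0
[ 0.49874572 -0.19123564  0.09131171]
blue hole [0.52036938 0.16901366 0.052     ]
366.95966475425564 293.59379487715387
365.1984677151796 312.0441168029486
288 362 369
292 359 373
296 358 374
300 358 374
304 358 373
308 359 372
312 361 370
```

```bash
python3 -m jog '{"offset":[[0,-0.04,-0.8],[0,-0.04,-1.6],[0,-0.04,-2.1],[0,-0.04,-2.45],[0,-0.04,-2.45]],"spin":[0,0,0,0,0]}' | egrep 'tool|force:'
python3 -m jog '{"offset":[[0,0,0],[0,0,0],[0,0,0],[0,0,0],[0,0,0]],"spin":[0,0,0,0,0]}' 0 60
python3 -m jog '{"offset":[[0,0,0.3],[0,0,1],[0,0,2],[0,0,3],[0,0,3.8],[0,0,3.8]],"spin":[0,0,0,0,0,0]}'
```

```text
tool_pos: [0.4989, -0.1927, 0.0303]
force: [0.6, -0.1, -0.6]
finger_force: 0.0
time: 23.38
tool_pos: [0.4994, -0.1931, 0.0312]
eef_rot: [0.819, 0.574, 0.0, 0.001]
force: [-0.5, 0.1, 5.6]
width: 0.237
finger_force: 58.6
time: 24.12
tool_pos: [0.4995, -0.1932, 0.1268]
eef_rot: [0.819, 0.574, 0.001, 0.001]
force: [0.0, 0.1, -0.7]
width: 0.239
finger_force: 58.7
```

```bash
python3 -m jog '{"offset":[[0.1,2,0],[0.2,4.2,0],[0.3,6.4,0],[0.4,8.6,0],[0.6,10.8,0],[0.8,13,0],[0.8,14,0],[0.8,14.42,-0.7],[0.8,14.42,-1.4],[0.8,14.42,-1.65],[0.8,14.42,-1.65]],"spin":[0,0,0,0,0,0,0,0,0,0,0]}'
python3 - <<'E'
from h import *
im,W=cloud("scene"); s=env.state();print(s['tool_pos'],s['force'])
cv2.imwrite('pics/c7.png',cv2.resize(im[130:250,205:325,::-1],(600,600),interpolation=cv2.INTER_CUBIC))
E
```

```text
time: 25.5
tool_pos: [0.5185, 0.1675, 0.0835]
eef_rot: [0.819, 0.573, -0.001, -0.0]
force: [-0.2, -1.1, 0.4]
width: 0.238
finger_force: 58.7
[0.51893581 0.16744001 0.08413149] [ 0.67289915  1.33626392 -1.17355684]
```

View pics/c7.png

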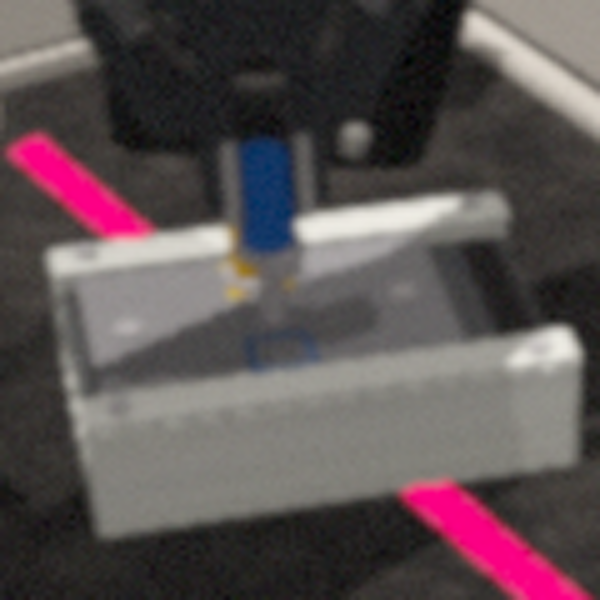

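The bolt is held upright, with its tip at crop (278,320) above the blue ring at (281,352). I'll lower it gently.

```bash
python3 -m jog '{"offset":[[0,0,-0.2],[0,0,-0.4],[0,0,-0.5],[0,0,-0.5]],"spin":[0,0,0,0]}' | egrep 'tool|force:'| grep -v fing
python3 -m jog '{"offset":[[0,0,-0.06],[0,0,-0.12],[0,0,-0.16],[0,0,-0.16]],"spin":[0,0,0,0]}' | egrep 'tool|force:'| grep -v fing
python3 -m jog '{"offset":[[0,0,-0.06],[0,0,-0.12],[0,0,-0.12]],"spin":[0,0,0]}' | egrep 'tool|force:'| grep -v fing
```

```text
tool_pos: [0.5188, 0.1676, 0.0714]
force: [0.3, -0.1, -1.3]
tool_pos: [0.5188, 0.1677, 0.0675]
force: [-0.8, 0.4, -0.7]
tool_pos: [0.5188, 0.1677, 0.0645]
force: [-0.1, -0.7, -0.8]
```

Inside the plate's hole, no contact. On to the bar level.

```bash
python3 -m jog '{"offset":[[0,0,-0.06],[0,0,-0.12],[0,0,-0.16],[0,0,-0.16]],"spin":[0,0,0,0]}' | egrep 'tool|force:'| grep -v fing
python3 -m jog '{"offset":[[0,0,-0.05],[0,0,-0.1],[0,0,-0.1]],"spin":[0,0,0]}' | egrep 'tool|force:'| grep -v fing
python3 -m jog '{"offset":[[0,0,-0.05],[0,0,-0.1],[0,0,-0.1]],"spin":[0,0,0]}' | egrep 'tool|force:'| grep -v fing
```

```text
tool_pos: [0.5188, 0.1677, 0.0605]
force: [-0.4, -0.1, -0.8]
tool_pos: [0.5188, 0.1677, 0.058]
force: [-0.2, -0.0, -1.2]
tool_pos: [0.5188, 0.1677, 0.0555]
force: [-0.8, -0.1, -1.0]
```

```bash
python3 -m jog '{"offset":[[0,0,-0.08],[0,0,-0.16],[0,0,-0.2],[0,0,-0.2]],"spin":[0,0,0,0]}' | egrep 'tool|force:'| grep -v fing
python3 -m jog '{"offset":[[0,0,-0.08],[0,0,-0.16],[0,0,-0.2],[0,0,-0.2]],"spin":[0,0,0,0]}' | egrep 'tool|force:'| grep -v fing
python3 -m jog '{"offset":[[0,0,-0.08],[0,0,-0.16],[0,0,-0.24],[0,0,-0.24]],"spin":[0,0,0,0]}' | egrep 'tool|force:'| grep -v fing
```

```text
tool_pos: [0.519, 0.1676, 0.0505]
force: [1.4, -0.4, -0.7]
tool_pos: [0.5189, 0.1676, 0.0455]
force: [1.0, -1.1, -2.2]
tool_pos: [0.5189, 0.1677, 0.0394]
force: [1.2, -2.2, -0.7]
```

```bash
python3 -m jog '{"offset":[[0,0,-0.05],[0,0,-0.1],[0,0,-0.1]],"spin":[0,0,0]}' | egrep 'tool|force:'| grep -v fing
python3 -m jog '{"offset":[[0,0,-0.04],[0,0,-0.06],[0,0,-0.06]],"spin":[0,0,0]}' | egrep 'tool|force:'| grep -v fing
```

```text
tool_pos: [0.5189, 0.1676, 0.037]
force: [1.7, -1.7, -1.2]
tool_pos: [0.5189, 0.1677, 0.0356]
force: [1.1, -0.5, -0.5]
```

```bash
python3 -m jog '{"offset":[[0,0,-0.04],[0,0,-0.06],[0,0,-0.06]],"spin":[0,0,0]}' | egrep 'tool|force:'| grep -v fing
python3 -m jog '{"offset":[[0,0,-0.04],[0,0,-0.04]],"spin":[0,0]}' | egrep 'tool|force:'| grep -v fing
```

```text
tool_pos: [0.519, 0.1677, 0.0344]
force: [-0.4, -1.9, 4.3]
tool_pos: [0.519, 0.1677, 0.0336]
force: [-0.6, -1.9, 6.2]
```

```bash
python3 -m jog '{"offset":[[0,0,0.04],[0,0,0.04]],"spin":[0,0]}' | egrep 'tool|force:' | grep -v fing
python3 -m jog '{"offset":[[0,0,0],[0,0,0],[0,0,0],[0,0,0]],"spin":[0,0,0,0]}' 45 60
python3 -m jog '{"offset":[[0,0,0.5],[0,0,1.5],[0,0,2.5],[0,0,3.5],[0,0,4.5],[0,0,4.5],[0,0,4.5]],"spin":[0,0,0,0,0,0,0]}'
python3 - <<'E'
from h import *
im,W=cloud("scene")
cv2.imwrite('pics/c8.png',cv2.resize(im[130:250,205:325,::-1],(600,600),interpolation=cv2.INTER_CUBIC))
E
```

```text
tool_pos: [0.519, 0.1677, 0.0343]
force: [-0.3, -0.9, 5.3]
time: 31.8
tool_pos: [0.5188, 0.1677, 0.034]
eef_rot: [0.819, 0.574, -0.0, -0.0]
force: [1.5, -0.5, -0.3]
width: 0.527
finger_force: 0.0
time: 32.67
tool_pos: [0.5187, 0.1677, 0.1466]
eef_rot: [0.819, 0.574, -0.0, -0.0]
force: [-0.4, -0.7, -0.6]
width: 0.524
finger_force: 0.0
```

View pics/c8.png

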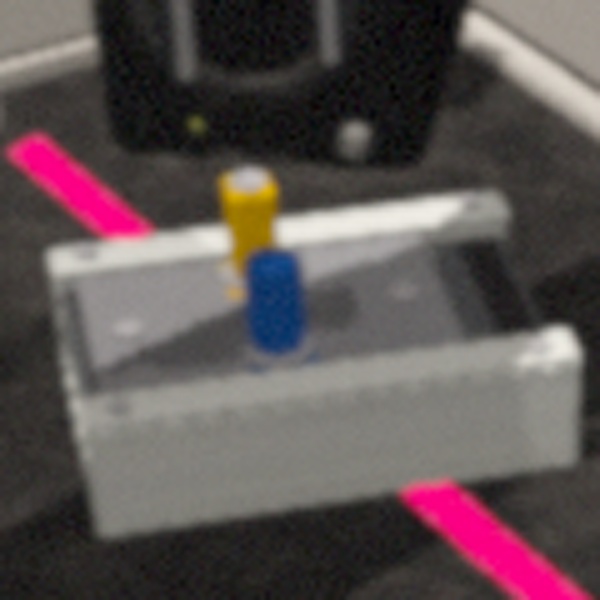

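Both pins stand upright with their collars on the plate, the drift at crop (250,220) and the bolt at (277,300). The gripper is clear above.

```bash
python3 -c "from rig import env; print(env.finish_job())"
```

```text
the job is handed in; nothing more can be done
None
```

I handed the job in with the drift pin and the blue bolt both fully home in their marked holes and the gripper clear; the wrist force never read above about 10 N, though the verdict itself wasn't reported back.

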